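# Stow the sample cell in its slide-top case

## Task

Stand the square sample cell upright in the open front compartment of its slide-top case, setting it down gently, then slide the case's lid shut: force it over the sprung ridge until it clicks, and on until it rests against the end pad. Press gently there, without ramming the pad, and leave the round puck, the bottle and the beaker where they are.

Things in the scene. Friction and masses are not known exactly. Their poses are not given: they have to be found in the camera images.
- case: Grey plastic slide-top case fixed to the bench, 240 mm long (x), 144 wide (y), 72 high; origin at the centre of its underside, z up. Grooves along both long sides guide the lid; open at the -x end, the lid closes towards +x. Groove floor 60 mm above the bench; the lid has 1 mm play in height and to each side; mouth between the lips 120 mm. Over 32 N in all between lid and case damages it (pad and ridge count).
- end (a point): Point on the case, 92 mm to +x of its origin, 60 mm above the bench: the nominal face of the rubber end pad that stops the lid's leading edge. 18 mm before the pad stands the sprung ridge, a roof-shaped steel bar across the case, 60 mm long, 10 wide, 2.5 above the groove floor. Pad and ridge are one adjustable insert, truly set anywhere within 16 mm of nominal along x and not measured: feel for the end.
- pocket (a point): Centre of the floor of the front compartment that takes the cell, 27 mm to +x of the case's centre, 4 mm above the bench; axes as the case's. The compartment is 120 mm wide (y) and runs from a 30 mm high divider at case x = 0 to the ridge insert, at case x = +48 mm or beyond; walls rise to 72 mm. At the start it is free from above: the lid's leading edge is at case x = -8 to +4 mm.
- lid_rib (a point): Centre of the thumb rib of the loose white lid, 77 mm above the bench; axes as the case's. Lid 190 x 130 x 6 mm, 0.24 to 0.38 kg, drawn well open. The rib stands across its middle (95 mm behind the leading edge), 12 mm thick (x), 60 long (y), 66 to 88 mm above the bench. The leading edge meets the ridge 23 mm before home; crossing takes 6 to 15 N along x, then it slides free 5 to 10 mm to the pad.
- ridge (a joint): How far the sprung ridge is pressed down, m: 0 = standing up, about 0.0013 to 0.003 while the lid rides over it, back near 0 once it has sprung up into the cross groove under the lid (still up to 10 mm short of the pad: the lid must then go on to the pad). Pushed against the pad, stop at about 15 to 18 N along x.
- cell_mid (a point): Centre (half-way up, 20 mm) of the sample cell, a loose upright black block 30 x 30 x 40 mm with glass windows in its sides, 0.07 to 0.14 kg; x and y are normal to its sides, z up.
- puck: Bystander: round black puck, 32 mm across, 40 mm high, origin under its centre.
- bottle: Bystander: amber bottle, 56 mm across, 130 mm high, origin under its centre.
- beaker: Bystander: white open cup, 70 mm across, 90 mm high, origin under its centre.
Mind the look-alikes: they are no part of the job. There is more than one size of the part that bears lid_rib; the job needs the middle-sized.

How it is judged:
On the way:
1. the cell stands upright on the compartment floor, let go (z of cell_mid in the frame of pocket between 0.016 and 0.024 m and x of cell_mid in the frame of pocket between -0.03 and 0.03 m and angle between cell_mid's own z axis and vertical below 0.15 rad and contact force between the fingers and cell below 0.1 N), for 0.2 s.
At the end, for the whole second after the job is handed in: The cell stands upright (within 0.15 rad) on the compartment floor; the lid lies in its grooves, fully home: within 2.5 mm of the end pad, with the ridge sprung up (less than 0.8 mm pressed) in the lid's cross groove; lid and cell are at rest (z of cell_mid in the frame of pocket between 0.016 and 0.024 m and x of cell_mid in the frame of pocket between -0.03 and 0.03 m and y of cell_mid in the frame of pocket between -0.06 and 0.06 m and angle between cell_mid's own z axis and vertical below 0.15 rad and z of lid_rib in the frame of case between 0.073 and 0.081 m and angle between the x axis of lid_rib and the x axis of case, either way round below 0.06 rad and value of joint ridge below 0.0008 m and linear speed of each of lid, cell below 0.02 m/s and x of lid_rib in the frame of ridge between -0.0795 and -0.07 m); the robot touches nothing.
It fails at once if the lid is forced: more than 32 N between lid and case (contact force between lid and case above 32 N).
It fails at once if the cell is let fall (over 0.6 m/s out of the fingers) (linear speed of cell above 0.6 m/s and contact force between the fingers and cell below 0.05 N).
It fails at once if a bystander is moved more than 30 mm (distance of any of puck, bottle, beaker from where it was at the start of the episode above 0.03 m).
It also fails if it takes over 59 s, if anything falls off the work surface, if the arm or the gripper's body presses on something with over 40 N, if the wrist force passes 120 N, or if a joint passes its speed limit or range.

## Robot

A 6-joint arm with a two-finger parallel gripper is mounted at the origin on the work surface. World frame = base frame: x ahead of the robot, y to its left, z up, the work surface at z = 0. Lengths are in m, angles in rad, forces in N, time in s.
With the tool pointing down it reaches from about 0.3 to 0.75 m from the base axis. Payload 8.5 kg.
Tool frame: the origin (TCP) lies midway between the tips of the shut fingers; the grasp point (between the pads) lies 19 mm behind it; z points along the fingers, y is the line along which they close (so a half turn about z gives the same grasp; the last joint's range is limited). The gripper opens to 88 mm and grips with 3 to 60 N. Pads are 18 mm wide; open, the fingers measure 123 mm over their backs; the gripper's body (75 mm by 187 mm) begins 45 mm behind the grasp point.
Start: joints at [-1.497, 0.381, 1.297, -0, 1.464, -0.215], TCP at [0.157, -0.527, 0.239] pointing down, gripper open.
Joint ranges: [-3.11, 3.11], [-0.89, 2.33], [0.22, 2.48], [-1.42, 4.56], [0.17, 2.85], [-2.88, 2.88]. Speed limits (rad/s): [2.39, 2.39, 3.14, 3.14, 3.14, 3.14].

## Interface

Orientations are given as [roll, pitch, yaw] about the fixed x, y, z axes, in that order (R = Rz(yaw) Ry(pitch) Rx(roll)).
In Python, from workcell import manip gives the robot as it stands. The module is installed in compiled form; this text tells all that it offers.
- The arm moves only by the tool apply_moves, never from a script. Its argument "plan" is a list of rows, each an object with "slide": the shift along the tool's x, y, z in mm, a list of three; "turn": the turn, a rotation vector about the tool's x, y, z in degrees, a list of three; "grip": the gripper command: -1 is fully open, 1 is shut, values between are in proportion. In form: [{"slide": [dx, dy, dz], "turn": [ax, ay, az], "grip": grip}, ...]. A call has 1 to 8 rows; each row is the pose to reach, as a shift and turn from the pose commanded when the call began, along the tool's axes at that moment; what a row does not reach only later rows make up. A row lasts 1/8 s, in which the tool goes at most 62.5 mm and 10.7 degrees, less where a joint would pass 70% of its speed; a pose out of reach is approached as far as the arm can. A call with a gripper value outside its range is refused whole. The fingers move at their own pace and stop on an object; the grip force is fixed at half the most. Time passes only in rows, so rows that repeat a pose let the fingers close. It gives the time, the measured TCP pose, the force, the opening and the grip force at its end, in the units of the state.
- manip.read_state(): the state, without advancing time (a new reading comes with each control period).
- manip.read_camera(name): name is "scene" or "side" or "wrist"; returns a dict with "color" (400x640x3 uint8, blue, green, red), "depth" (400x640 float32, m along the optical axis (not along the pixel's ray), 0 where there is no reading), "mtx" (3x3 intrinsics, pixels), "dist_coeffs" ([k1, k2, p1, p2, k3] as OpenCV has them; the pictures are not rectified), "R" (3x3) and "t" (3): a world point X has camera coordinates R X + t. Camera axes: x right, y down, z forward; pixel columns grow to the right and rows downward; lengths in m; the calibration is good to about 2 mm. A picture is of the moment at which its call begins.
- manip.sign_off(): hands the job in; it is judged then, once.
The state is a dict: "clock": time; "joint_positions": joint angles; "qvel": joint speeds; "tau": joint torques, N m; "eef_pos": TCP position; "ee_rot": TCP orientation; "contact_force": force on the tool from outside, world axes, zero at the start; "ft_torque": the same for the moment, N m; "grip_width": finger opening in m; "gripper_force": force on a finger pad.
Only numpy, scipy, OpenCV 4.12 (cv2) and the standard library are available. Lean on these libraries where they do the work, as an engineer would, in place of code of your own. Each camera call takes 0.05 s, during which the arm holds its last target. There are 200 camera calls.

## Working session

There is one attempt and no reset: what is moved stays moved. The work goes in short steps, Python scripts to look and compute and a tool call to move; the robot and the scene stay as the last step left them, time stands still between calls to the robot, and variables do not carry over. Pictures are saved under pics/ and viewed, at most 10 in all, crops included, and the job is handed in when it is done.

Besides the shell and the picture viewer there is one more tool, called after "Emit:" in YAML: its name, and indented under it one key for each argument. apply_moves: Moves the arm, as the interface text tells. Its arguments: {"type":"object","properties":{"plan":{"type":"array"}},"required":["plan"]}

```bash
mkdir -p pics; cat > h.py <<'E'
import numpy as np, cv2
from workcell import manip
def save(n):
    c=manip.read_camera(n); np.savez('%s.npz'%n,**{k:np.array(v) for k,v in c.items()}); return c
def load(n): return dict(np.load('%s.npz'%n))
def ray(c,px):
    p=cv2.undistortPoints(np.array(px,float).reshape(-1,1,2),c['mtx'],c['dist_coeffs']).reshape(-1,2)
    d=np.c_[p,np.ones(len(p))]@c['R']; o=-c['R'].T@c['t']; return o,d
def onz(c,px,z):
    o,d=ray(c,px); return o+d*((z-o[2])/d[:,2])[:,None]
def tri(c1,p1,c2,p2):
    o1,d1=ray(c1,[p1]);o2,d2=ray(c2,[p2]);A=np.c_[d1[0],-d2[0]]
    s=np.linalg.lstsq(A,o2-o1,rcond=None)[0];a=o1+s[0]*d1[0];b=o2+s[1]*d2[0];return (a+b)/2,np.linalg.norm(a-b)
def dep(c):  # world points per pixel
    h,w=c['depth'].shape;u,v=np.meshgrid(np.arange(w),np.arange(h))
    p=cv2.undistortPoints(np.c_[u.ravel(),v.ravel()].astype(float).reshape(-1,1,2),c['mtx'],c['dist_coeffs']).reshape(-1,2)
    return ((np.c_[p,np.ones(len(p))]*c['depth'].reshape(-1,1)-c['t'])@c['R']).reshape(h,w,3)
E
python3 - <<'E'
from h import *
for n in('scene','side','wrist'):
    c=save(n); cv2.imwrite('pics/%s0.png'%n,c['color']); print(n,-c['R'].T@c['t'],c['R'][2])
print(manip.read_state())
E
```

```text
scene [ 1.22955345 -0.64557322  0.91607353] [-0.56637241  0.50924952 -0.64798705]
side [ 0.16212864 -0.75226346  0.84232712] [ 0.26631363  0.6929797  -0.6699673 ]
wrist [ 0.23720786 -0.50404331  0.38477377] [-0.30756251 -0.0890685  -0.94735004]
{'clock': 0.15, 'joint_positions': array([-1.49729063e+00,  3.81033982e-01,  1.29801106e+00, -2.50723343e-05,
        1.46361057e+00, -2.15313216e-01]), 'qvel': array([ 0.00178507, -0.00022017, -0.00302058,  0.00020784, -0.00076675,
        0.00152178]), 'tau': array([ 2.68163385e-03, -4.38078046e+01, -2.24615407e+01,  7.13879149e-02,
        3.43575329e-02, -8.38255937e-05]), 'eef_pos': array([ 0.15662013, -0.52701104,  0.23830901]), 'ee_rot': array([-3.14054892e+00, -2.02753755e-04,  2.88821501e-01]), 'contact_force': array([ 0.46254211, -1.06537857, -0.43470044]), 'ft_torque': array([ 0.05560094, -0.02170915, -0.02811939]), 'gripper_force': 0.0, 'grip_width': 0.0883360918269236}
```

View pics/scene0.png

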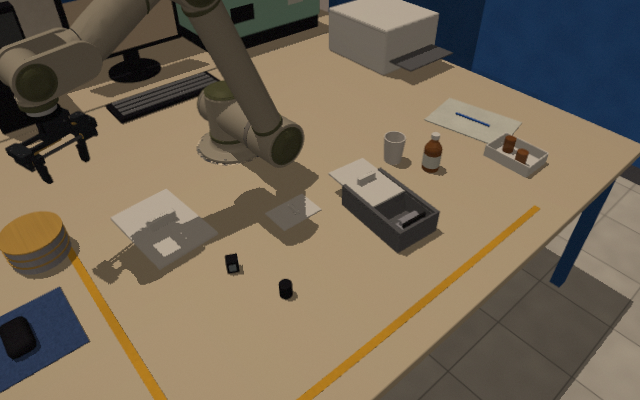

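View pics/side0.png

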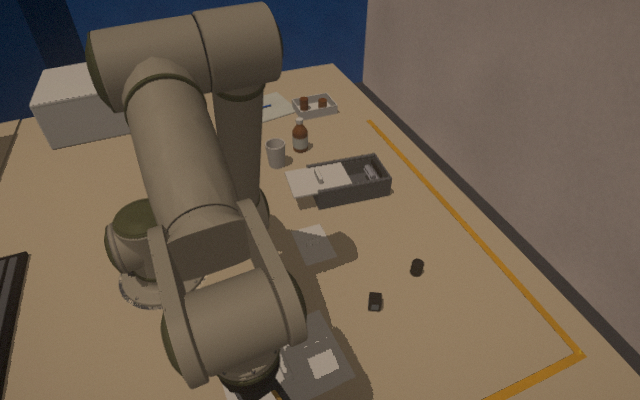

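Scene view: the cell is at about (232,263) and the puck at (286,289). The case is centred around (390,210) with the lid drawn out to its upper left and the rib at (366,180). Two loose look-alike lids lie at (160,230) and (293,210). The side view shows the cell at (375,301), the puck at (417,267) and the case at (345,180).

```bash
python3 - <<'E'
from h import *
s=load('scene');d=load('side')
for c,n,boxes in((s,'scene',[(205,240,260,285),(270,270,305,305)]),(d,'side',[(355,285,395,320),(400,250,435,285)])):
    W=dep(c); g=c['color'].max(2)
    for x0,y0,x1,y1 in boxes:
        m=np.zeros(g.shape,bool); m[y0:y1,x0:x1]=(W[y0:y1,x0:x1,2]>0.008)&(W[y0:y1,x0:x1,2]<.06)
        P=W[m]; top=P[P[:,2]>P[:,2].max()-.006]; uv=np.argwhere(m)
        r=cv2.minAreaRect((top[:,:2]*1000).astype(np.float32))
        print(n,len(P),len(top),'zmax',P[:,2].max().round(4),'top',top.mean(0).round(4),r)
P=dep(s)
# case
for c,n in((s,'scene'),(d,'side')):
    W=dep(c)
    m=(W[...,0]>.2)&(W[...,0]<.75)&(W[...,1]>-.2)&(W[...,1]<.4)
    for lo,hi in((.058,.064),(.064,.069),(.069,.075),(.080,.09)):
        k=m&(W[...,2]>lo)&(W[...,2]<hi)
        # keep near case pixels
        box=np.zeros_like(k); 
        if n=='scene': box[150:255,325:445]=1
        else: box[145:210,280:395]=1
        k&=box
        if k.sum()>5:
            Q=W[k]; print(n,lo,hi,k.sum(),Q.mean(0).round(4),cv2.minAreaRect((Q[:,:2]*1000).astype(np.float32)),c['color'][k].mean(0).round())
a=cv2.resize(s['color'][150:255,325:445],None,fx=4.5,fy=4.5,interpolation=cv2.INTER_CUBIC)
b=cv2.resize(s['color'][240:310,205:305],None,fx=2.4,fy=2.4,interpolation=cv2.INTER_CUBIC)
e=np.zeros((472,800,3),np.uint8);e[:,:540]=a[:472];e[:168,550:790]=b
f=cv2.resize(d['color'][250:320,350:440],None,fx=2.6,fy=2.6);e[200:200+182,550:784]=f
cv2.imwrite('pics/crop1.png',e)
E
```

```text
scene 220 104 zmax 0.0424 top [ 0.4817 -0.303   0.0388] ((481.0843505859375, -302.0715637207031), (29.43510627746582, 29.67133903503418), 57.99375915527344)
scene 222 114 zmax 0.0421 top [ 0.6325 -0.2504  0.039 ] ((632.254638671875, -249.80224609375), (28.164289474487305, 32.15594482421875), 52.83283615112305)
side 238 128 zmax 0.0448 top [ 0.4774 -0.3038  0.0417] ((476.9263000488281, -302.6528625488281), (32.267696380615234, 28.652334213256836), 62.409366607666016)
side 171 77 zmax 0.0461 top [ 0.6276 -0.2507  0.0424] ((627.6488037109375, -249.0673065185547), (28.06322479248047, 28.0968017578125), 9.950043678283691)
scene 0.058 0.064 826 [0.5779 0.1407 0.0618] ((573.7071533203125, 228.91751098632812), (336.2802734375, 320.0133361816406), 84.91598510742188) [ 96. 106. 115.]
scene 0.064 0.069 1501 [0.5291 0.1391 0.0661] ((574.7756958007812, 229.5579833984375), (336.44732666015625, 317.8661193847656), 85.03646850585938) [126. 141. 153.]
scene 0.069 0.075 712 [0.6192 0.1337 0.0714] ((576.8626708984375, 229.290771484375), (336.2899475097656, 312.8568420410156), 85.12644958496094) [66. 72. 79.]
scene 0.08 0.09 109 [0.5154 0.1998 0.0851] ((520.160400390625, 255.71148681640625), (293.57745361328125, 27.161802291870117), 79.8849105834961) [ 94. 110. 126.]
side 0.058 0.064 272 [0.6265 0.126  0.0614] ((568.080810546875, 207.55917358398438), (291.95294189453125, 314.0573425292969), 84.85564422607422) [57. 64. 71.]
side 0.064 0.069 810 [0.5229 0.1323 0.0674] ((567.8667602539062, 206.99368286132812), (293.3769226074219, 314.1200256347656), 85.091064453125) [110. 123. 135.]
side 0.069 0.075 1175 [0.5322 0.1359 0.0712] ((567.6904296875, 191.4988555908203), (260.6755065917969, 316.8777160644531), 84.87338256835938) [107. 119. 131.]
side 0.08 0.09 37 [0.4881 0.1907 0.085 ] ((532.851806640625, 170.1075439453125), (143.02825927734375, 342.45721435546875), 51.98904800415039) [ 90. 102. 113.]
```

View pics/crop1.png

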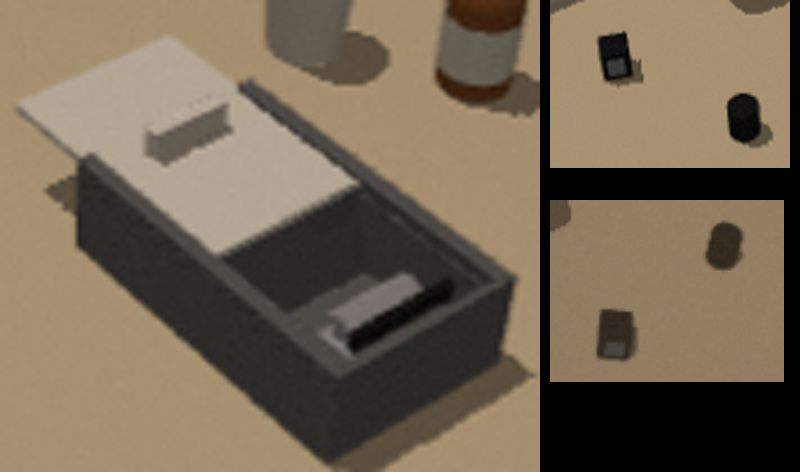

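The crop shows the case rim corners at scene pixels (399,233), (440,212), (345,184) and (379,168). The lid's leading edge runs from (374,206) to (404,191), and the rib top is at about (358..376,175). The cell is the square block with a window, and the puck is the round one.

```bash
python3 - <<'E'
from h import *
s=load('scene')
f=lambda p:[(325+x/4.5-.4,150+y/4.5-.4) for x,y in p]
R=onz(s,f([(335,377),(517,277),(80,157),(243,83)]),.072);print(R.round(4))
L=onz(s,f([(15,105),(170,37),(358,185),(220,254)]),.067);print(L.round(4))
rb=onz(s,f([(147,130),(227,97)]),.088);print(rb.round(4))
a=R.mean(0);print('centre',a,'yaw',np.degrees([np.arctan2(*(R[0]-R[2])[[1,0]]),np.arctan2(*(R[1]-R[3])[[1,0]]),np.arctan2(*(R[1]-R[0])[[1,0]])-np.pi/2]),np.linalg.norm(R[0]-R[2]),np.linalg.norm(R[1]-R[0]))
W=dep(s)
for u,v in((390,220),(360,200),(385,190)):print(W[v,u])
E
```

```text
[[0.7136 0.0496 0.072 ]
 [0.7277 0.1932 0.072 ]
 [0.4767 0.073  0.072 ]
 [0.4895 0.2061 0.072 ]]
[[0.4053 0.0813 0.067 ]
 [0.4168 0.2105 0.067 ]
 [0.6054 0.1901 0.067 ]
 [0.5948 0.0787 0.067 ]]
[[0.4985 0.1092 0.088 ]
 [0.5073 0.1715 0.088 ]]
centre [0.60190488 0.13047453 0.072     ] yaw [-5.62685473 -3.0827096  -5.62749367] 0.23801230759251507 0.14428777970718343
[0.61936104 0.12585931 0.00384357]
[0.5564198  0.06505865 0.07101725]
[0.56608879 0.15401363 0.06429121]
```

Emit:
apply_moves:
  plan:
    - {"slide": [53, -18, 0], "turn": [0, 0, 9], "grip": -1}
    - {"slide": [107, -35, 0], "turn": [0, 0, 18], "grip": -1}
    - {"slide": [160, -53, 0], "turn": [0, 0, 27], "grip": -1}
    - {"slide": [213, -70, 0], "turn": [0, 0, 36], "grip": -1}
    - {"slide": [266, -88, 0], "turn": [0, 0, 45], "grip": -1}
    - {"slide": [320, -106, 0], "turn": [0, 0, 45], "grip": -1}
    - {"slide": [373, -123, 0], "turn": [0, 0, 45], "grip": -1}
    - {"slide": [373, -123, 0], "turn": [0, 0, 45], "grip": -1}

```text
clock: 1.15
eef_pos: [0.4812, -0.3007, 0.2382]
ee_rot: [-3.141, 0.001, -0.492]
contact_force: [-0.2, -0.9, 0.0]
grip_width: 0.0881
gripper_force: 0.0
```

```bash
python3 - <<'E'
from h import *
c=save('wrist');cv2.imwrite('pics/w1.png',c['color']);st=manip.read_state();print(st['clock'],st['eef_pos'],st['ee_rot'],st['contact_force'])
W=dep(c);m=(W[...,2]>.008)&(W[...,2]<.06)&(np.hypot(W[...,0]-.48,W[...,1]+.303)<.05)
P=W[m];print(P[:,2].max(),len(P))
t=P[P[:,2]>P[:,2].max()-.005];print(t.mean(0),cv2.minAreaRect((t[:,:2]*1000).astype(np.float32)))
E
```

```text
1.2 [ 0.47986941 -0.3020497   0.23826626] [-3.14157966e+00  9.07894054e-04 -4.93780661e-01] [-0.3000798   0.75967245  0.72021889]
0.04266515924847381 852
[ 0.47796791 -0.30326781  0.0404505 ] ((477.7130126953125, -303.151123046875), (29.258153915405273, 29.986289978027344), 61.67521667480469)
```

View pics/w1.png

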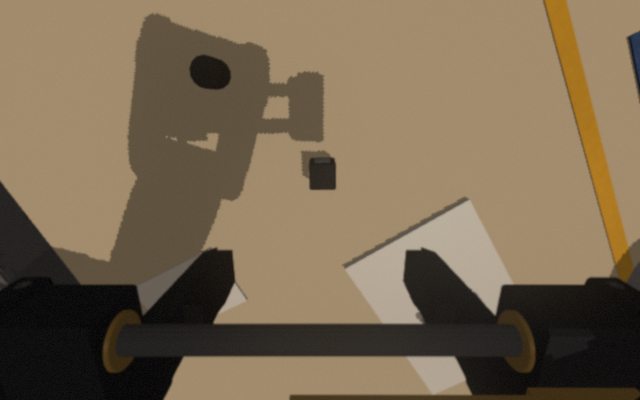

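Wrist view: the cell is at (322,174), midway between the fingers and square to the tool. That puts it at about (0.478, -0.303) with its top near 40 mm, which agrees with the scene view.

Emit:
apply_moves:
  plan:
    - {"slide": [-1.5, 2, 55], "turn": [0, 0, 0], "grip": -1}
    - {"slide": [-1.5, 2, 110], "turn": [0, 0, 0], "grip": -1}
    - {"slide": [-1.5, 2, 160], "turn": [0, 0, 0], "grip": -1}
    - {"slide": [-1.5, 2, 200], "turn": [0, 0, 0], "grip": -1}
    - {"slide": [-1.5, 2, 224], "turn": [0, 0, 0], "grip": -1}
    - {"slide": [-1.5, 2, 224], "turn": [0, 0, 0], "grip": -1}
    - {"slide": [-1.5, 2, 224], "turn": [0, 0, 0], "grip": 1}
    - {"slide": [-1.5, 2, 224], "turn": [0, 0, 0], "grip": 1}

```text
clock: 2.2
eef_pos: [0.4771, -0.3048, 0.016]
ee_rot: [3.141, -0.002, -0.497]
contact_force: [0.8, -0.1, -0.4]
grip_width: 0.0699
gripper_force: 0.0
```

Emit:
apply_moves:
  plan:
    - {"slide": [0, 0, 0], "turn": [0, 0, 0], "grip": 1}
    - {"slide": [0, 0, 0], "turn": [0, 0, 0], "grip": 1}
    - {"slide": [0, 0, 0], "turn": [0, 0, 0], "grip": 1}
    - {"slide": [0, 0, 0], "turn": [0, 0, 0], "grip": 1}

```text
clock: 2.7
eef_pos: [0.4769, -0.3041, 0.0148]
ee_rot: [-3.142, -0.0, -0.497]
contact_force: [1.0, 0.5, 0.5]
grip_width: 0.0304
gripper_force: 0.4
```

Emit:
apply_moves:
  plan:
    - {"slide": [0, 0, 0], "turn": [0, 0, 0], "grip": 1}
    - {"slide": [0, 0, -10], "turn": [0, 0, 0], "grip": 1}
    - {"slide": [0, 0, -40], "turn": [0, 0, 0], "grip": 1}
    - {"slide": [0, 0, -80], "turn": [0, 0, 0], "grip": 1}
    - {"slide": [0, 0, -130], "turn": [0, 0, 0], "grip": 1}
    - {"slide": [0, 0, -170], "turn": [0, 0, 0], "grip": 1}
    - {"slide": [0, 0, -200], "turn": [0, 0, 0], "grip": 1}
    - {"slide": [0, 0, -200], "turn": [0, 0, 0], "grip": 1}

```text
clock: 3.7
eef_pos: [0.4773, -0.3045, 0.2169]
ee_rot: [3.14, -0.004, -0.497]
contact_force: [0.4, 0.1, -1.6]
grip_width: 0.0294
gripper_force: 30.0
```

Emit:
apply_moves:
  plan:
    - {"slide": [-5, -32, 0], "turn": [0, 0, -3], "grip": 1}
    - {"slide": [-14, -85, 0], "turn": [0, 0, -6], "grip": 1}
    - {"slide": [-22, -140, 0], "turn": [0, 0, -10], "grip": 1}
    - {"slide": [-31, -195, 0], "turn": [0, 0, -14], "grip": 1}
    - {"slide": [-40, -250, 0], "turn": [0, 0, -18], "grip": 1}
    - {"slide": [-49, -305, 0], "turn": [0, 0, -22], "grip": 1}
    - {"slide": [-58, -360, 0], "turn": [0, 0, -23], "grip": 1}
    - {"slide": [-66, -412, 0], "turn": [0, 0, -23], "grip": 1}

```text
clock: 4.7
eef_pos: [0.615, 0.0915, 0.2128]
ee_rot: [3.141, 0.003, -0.095]
contact_force: [0.4, -0.1, -0.3]
grip_width: 0.0299
gripper_force: 30.0
```

Emit:
apply_moves:
  plan:
    - {"slide": [12, -41, 0], "turn": [0, 0, 0], "grip": 1}
    - {"slide": [12, -41, 0], "turn": [0, 0, 0], "grip": 1}
    - {"slide": [12, -41, 0], "turn": [0, 0, 0], "grip": 1}

```text
clock: 5.08
eef_pos: [0.6305, 0.1288, 0.2133]
ee_rot: [3.141, 0.002, -0.095]
contact_force: [-0.1, -0.6, -1.4]
grip_width: 0.0296
gripper_force: 30.0
```

```bash
python3 - <<'E'
from h import *
c=save('wrist');cv2.imwrite('pics/w2.png',c['color']);st=manip.read_state();print(st['clock'],st['eef_pos'],st['ee_rot'],st['contact_force'],st['grip_width'],st['gripper_force'])
E
```

```text
5.125 [0.63057539 0.12833721 0.21374194] [ 3.14111665e+00  1.83369461e-03 -9.61043041e-02] [ 0.15301444 -0.93668546 -1.68704824] 0.02971414319197737 29.999962700530887
```

View pics/w2.png

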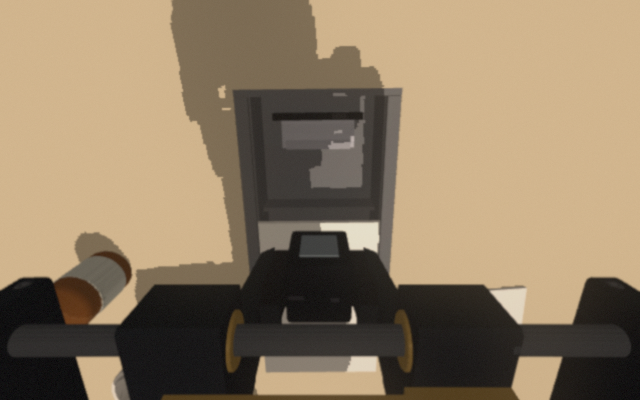

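Wrist view: the case's far-end corners are at (234,91) and (401,89), and the lid's leading edge runs from (258,221) to (380,222). The black pad is at row ~116 and the ridge insert spans rows 120–150. The cell hangs at (320,270).

```bash
python3 - <<'E'
from h import *
c=load('wrist')
E=onz(c,[(234,91),(401,89)],.072);print('end',E)
yaw=np.arctan2(E[0,1]-E[1,1],E[0,0]-E[1,0])-np.pi/2;print('w',np.linalg.norm(E[0]-E[1]),'yaw',np.degrees(yaw))
ex=np.array([np.cos(yaw),np.sin(yaw)]);ey=np.array([-ex[1],ex[0]])
C=E.mean(0)[:2]-.12*ex;print('case',C)
loc=lambda P:np.c_[(P[:,:2]-C)@ex,(P[:,:2]-C)@ey,P[:,2]].round(4)
print('lead',loc(onz(c,[(258,221),(320,221),(380,222)],.066)))
print('pad/ridge',loc(onz(c,[(318,113),(318,120),(318,150)],.0625)))
W=dep(c)
for v in (100,108,116,124,130,136,142,146,150,155,165,180,195,203,207,210,215,225):print(v,loc(W[v,[300,345]]).tolist())
T=onz(c,[(300,190)],.004);print(loc(T), 'tcp',loc(np.array([[.6306,.1283,.2137]])))
s=load('scene');print('scene ends',loc(onz(s,[(399.1,233.4),(439.5,211.2)],.072)))
k=dep(c)[91:95,300:340,2];print('rim z',np.median(k))
E
```

```text
end [[0.72337798 0.19175727 0.072     ]
 [0.71148127 0.0504925  0.072     ]]
w 0.14176482670067858 yaw -4.813845280432312
case [0.59785291 0.13119512]
lead [[-0.0016  0.0604  0.066 ]
 [-0.0023 -0.001   0.066 ]
 [-0.0041 -0.0605  0.066 ]]
pad/ridge [[ 0.1007 -0.0002  0.0625]
 [ 0.0946 -0.0002  0.0625]
 [ 0.0675  0.0002  0.0625]]
100 [[0.1109, 0.0188, 0.0046], [0.1104, -0.0288, 0.0039]]
108 [[0.1028, 0.0191, 0.004], [0.1022, -0.029, 0.003]]
116 [[0.0988, 0.0155, 0.0709], [0.0984, -0.0238, 0.071]]
124 [[0.0898, 0.0172, 0.0458], [0.0892, -0.026, 0.0443]]
130 [[0.0855, 0.0166, 0.0587], [0.0851, -0.025, 0.0589]]
136 [[0.0804, 0.0166, 0.0618], [0.0799, -0.0249, 0.061]]
142 [[0.075, 0.0167, 0.0618], [0.0745, -0.0249, 0.062]]
146 [[0.0711, 0.0169, 0.0603], [0.0706, -0.0251, 0.0607]]
150 [[0.0581, 0.0204, 0.0051], [0.0575, -0.0296, 0.0046]]
155 [[0.0524, 0.0206, 0.0041], [0.0518, -0.0297, 0.0041]]
165 [[0.041, 0.021, 0.0041], [0.0405, -0.0299, 0.0045]]
180 [[0.0237, 0.0215, 0.0048], [0.023, -0.0302, 0.0044]]
195 [[0.0058, 0.022, 0.0051], [0.0053, -0.0303, 0.0056]]
203 [[0.0016, 0.0212, 0.0216], [0.0013, -0.0291, 0.0224]]
207 [[0.0019, 0.0204, 0.0358], [0.0007, -0.0282, 0.0342]]
210 [[-0.0021, 0.0206, 0.0343], [-0.0135, -0.0307, 0.005]]
215 [[-0.0194, 0.0228, 0.0045], [-0.0199, -0.0308, 0.0046]]
225 [[-0.0065, 0.019, 0.0658], [-0.0065, -0.0258, 0.067]]
[[0.0115 0.0219 0.004 ]] tcp [[ 3.290e-02 -1.000e-04  2.137e-01]]
scene ends [[ 0.1223 -0.0715  0.072 ]
 [ 0.1244  0.0726  0.072 ]]
rim z 0.07257855029107903
```

Emit:
apply_moves:
  plan:
    - {"slide": [0, 0, 45], "turn": [0, 0, 0], "grip": 1}
    - {"slide": [0, 0, 90], "turn": [0, 0, 0], "grip": 1}
    - {"slide": [0, 0, 130], "turn": [0, 0, 0], "grip": 1}
    - {"slide": [0, 0, 160], "turn": [0, 0, 0], "grip": 1}
    - {"slide": [0, 0, 180], "turn": [0, 0, 0], "grip": 1}
    - {"slide": [0, 0, 190], "turn": [0, 0, 0], "grip": 1}
    - {"slide": [0, 0, 193], "turn": [0, 0, 0], "grip": 1}
    - {"slide": [0, 0, 193], "turn": [0, 0, 0], "grip": 1}

```text
clock: 6.12
eef_pos: [0.6313, 0.129, 0.0224]
ee_rot: [-3.141, -0.001, -0.096]
contact_force: [0.2, -0.1, -1.7]
grip_width: 0.0297
gripper_force: 30.0
```

Emit:
apply_moves:
  plan:
    - {"slide": [0, 0, 1], "turn": [0, 0, 0], "grip": 1}
    - {"slide": [0, 0, 1], "turn": [0, 0, 0], "grip": 1}

```text
clock: 6.38
eef_pos: [0.6311, 0.1293, 0.0212]
ee_rot: [-3.141, -0.001, -0.095]
contact_force: [0.1, -0.2, -1.5]
grip_width: 0.0295
gripper_force: 30.0
```

Emit:
apply_moves:
  plan:
    - {"slide": [0, 0, 0.7], "turn": [0, 0, 0], "grip": 1}
    - {"slide": [0, 0, 0.7], "turn": [0, 0, 0], "grip": 1}

```text
clock: 6.62
eef_pos: [0.631, 0.1293, 0.0201]
ee_rot: [-3.142, -0.0, -0.095]
contact_force: [-0.2, -0.4, -1.1]
grip_width: 0.0295
gripper_force: 30.0
```

Emit:
apply_moves:
  plan:
    - {"slide": [0, 0, 0.7], "turn": [0, 0, 0], "grip": 1}
    - {"slide": [0, 0, 0.7], "turn": [0, 0, 0], "grip": 1}

```text
clock: 6.88
eef_pos: [0.6309, 0.1293, 0.0193]
ee_rot: [3.142, 0.0, -0.095]
contact_force: [-1.0, 0.3, -1.1]
grip_width: 0.0298
gripper_force: 30.0
```

Emit:
apply_moves:
  plan:
    - {"slide": [0, 0, 0.7], "turn": [0, 0, 0], "grip": 1}
    - {"slide": [0, 0, 0.7], "turn": [0, 0, 0], "grip": 1}

```text
clock: 7.12
eef_pos: [0.6311, 0.1293, 0.0188]
ee_rot: [-3.142, -0.0, -0.095]
contact_force: [-0.1, -0.5, 0.4]
grip_width: 0.0301
gripper_force: 30.0
```

Emit:
apply_moves:
  plan:
    - {"slide": [0, 0, 0], "turn": [0, 0, 0], "grip": 0.1}
    - {"slide": [0, 0, 0], "turn": [0, 0, 0], "grip": -0.1}
    - {"slide": [0, 0, 0], "turn": [0, 0, 0], "grip": -0.1}
    - {"slide": [0, 0, 0], "turn": [0, 0, 0], "grip": -0.1}
    - {"slide": [0, 0, -10], "turn": [0, 0, 0], "grip": -0.1}
    - {"slide": [0, 0, -40], "turn": [0, 0, 0], "grip": -0.1}
    - {"slide": [0, 0, -90], "turn": [0, 0, 0], "grip": -0.1}
    - {"slide": [0, 0, -140], "turn": [0, 0, 0], "grip": -0.1}

```text
clock: 8.12
eef_pos: [0.6308, 0.1292, 0.1609]
ee_rot: [-3.142, -0.0, -0.095]
contact_force: [0.2, 0.7, 0.3]
grip_width: 0.0486
gripper_force: 0.0
```

Emit:
apply_moves:
  plan:
    - {"slide": [-40, 0, -10], "turn": [0, 0, 0], "grip": 1}
    - {"slide": [-80, 0, -10], "turn": [0, 0, 0], "grip": 1}
    - {"slide": [-120, 0, -10], "turn": [0, 0, 0], "grip": 1}
    - {"slide": [-160, 0, -10], "turn": [0, 0, 0], "grip": 1}
    - {"slide": [-170, 0, -10], "turn": [0, 0, 0], "grip": 1}
    - {"slide": [-170, 0, -10], "turn": [0, 0, 0], "grip": 1}

```text
clock: 8.88
eef_pos: [0.4623, 0.1454, 0.1694]
ee_rot: [-3.141, -0.002, -0.095]
contact_force: [-0.2, -0.3, 0.4]
grip_width: 0.0004
gripper_force: 0.0
```

```bash
python3 - <<'E'
from h import *
c=save('wrist');st=manip.read_state();print(st['clock'],st['eef_pos'],st['ee_rot'],st['contact_force'],st['grip_width'])
s=save('scene');d=save('side')
a=cv2.resize(s['color'][140:260,320:450],None,fx=3,fy=3)
e=np.zeros((600,800,3),np.uint8);e[:360,:390]=a
e[:360,400:800]=cv2.resize(c['color'],(640,400))[40:400,120:520]
e[370:570,:390]=cv2.resize(d['color'][140:220,270:426],None,fx=2.5,fy=2.5)
cv2.imwrite('pics/p3.png',e)
E
```

```text
8.925 [0.46286275 0.14532487 0.16915258] [-3.14137809e+00 -1.62886977e-03 -9.52679915e-02] [ 0.60301939  0.16618256 -0.31654038] 0.00026617002782478564
```

View pics/p3.png

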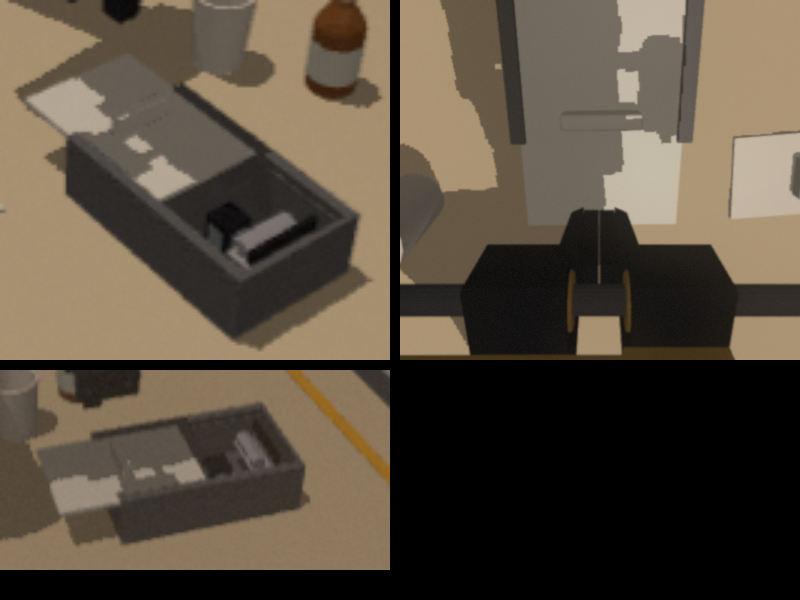

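The cell stands upright in the front compartment. In the wrist view the rib top spans about (280–362, 152–170). The fingers are shut behind it, and the beaker is off to the left.

```bash
python3 - <<'E'
from h import *
c=load('wrist');s=load('scene');W=dep(c)
ex=np.array([np.cos(-.0925),np.sin(-.0925)]);ey=np.array([-ex[1],ex[0]]);C=np.array([.599,.1312])
loc=lambda P:np.c_[(P[:,:2]-C)@ex,(P[:,:2]-C)@ey,P[:,2]].round(4)
print('rib z',W[155:170:5,320]); print(loc(onz(c,[(280,153),(362,152),(280,170),(362,170)],.088)))
print('lid tail',loc(onz(c,[(247,264),(397,263)],.066)))
S=dep(s);x=S[100:180,375:450].reshape(-1,3);x=x[(x[:,2]>.02)&(x[:,2]<.14)&(x[:,1]>.22)]
print('beaker/bottle extents',x.min(0),x.max(0));
for lo,hi in((.095,.14),(.03,.088)):
    y=x[(x[:,2]>lo)&(x[:,2]<hi)];print(lo,loc(y).min(0),loc(y).max(0),loc(y).mean(0))
print('tcp',loc(np.array([[.46286,.14532,.169]])))
E
```

```text
rib z [[0.50503202 0.13998761 0.08773548]
 [0.50146288 0.14032385 0.08794706]
 [0.49801008 0.14065099 0.088856  ]]
[[-0.0928  0.0287  0.088 ]
 [-0.0922 -0.03    0.088 ]
 [-0.1052  0.0292  0.088 ]
 [-0.1054 -0.0305  0.088 ]]
lid tail [[-0.1949  0.0646  0.066 ]
 [-0.1941 -0.0678  0.066 ]]
beaker/bottle extents [0.3866032  0.31014125 0.02002211] [0.56294019 0.42574982 0.13332754]
0.095 [-0.1058  0.245   0.095 ] [-0.0731  0.2767  0.1333] [-0.08814737  0.25951053  0.11415414]
0.03 [-0.2316  0.1627  0.03  ] [-0.0599  0.2879  0.0879] [-0.14630711  0.21539329  0.06336966]
tcp [[-0.1369  0.0015  0.169 ]]
```

Emit:
apply_moves:
  plan:
    - {"slide": [0, -1.5, 40], "turn": [0, 0, 0], "grip": 1}
    - {"slide": [0, -1.5, 70], "turn": [0, 0, 0], "grip": 1}
    - {"slide": [0, -1.5, 90], "turn": [0, 0, 0], "grip": 1}
    - {"slide": [0, -1.5, 98], "turn": [0, 0, 0], "grip": 1}
    - {"slide": [0, -1.5, 98], "turn": [0, 0, 0], "grip": 1}
    - {"slide": [10, -1.5, 98], "turn": [0, 0, 0], "grip": 1}
    - {"slide": [15, -1.5, 98], "turn": [0, 0, 0], "grip": 1}
    - {"slide": [15, -1.5, 98], "turn": [0, 0, 0], "grip": 1}

```text
clock: 10.02
eef_pos: [0.4775, 0.1454, 0.071]
ee_rot: [-3.141, -0.001, -0.095]
contact_force: [-0.1, 0.2, 0.6]
grip_width: 0.0002
gripper_force: 0.0
```

Emit:
apply_moves:
  plan:
    - {"slide": [2, 0, 0], "turn": [0, 0, 0], "grip": 1}
    - {"slide": [4, 0, 0], "turn": [0, 0, 0], "grip": 1}
    - {"slide": [6, 0, 0], "turn": [0, 0, 0], "grip": 1}
    - {"slide": [8, 0, 0], "turn": [0, 0, 0], "grip": 1}
    - {"slide": [10, 0, 0], "turn": [0, 0, 0], "grip": 1}
    - {"slide": [12, 0, 0], "turn": [0, 0, 0], "grip": 1}

```text
clock: 10.78
eef_pos: [0.4887, 0.1443, 0.0706]
ee_rot: [3.142, 0.0, -0.095]
contact_force: [-2.8, 0.1, 1.4]
grip_width: 0.0004
gripper_force: 1.3
```

Emit:
apply_moves:
  plan:
    - {"slide": [4, 0, 0], "turn": [0, 0, 0], "grip": 1}
    - {"slide": [8, 0, 0], "turn": [0, 0, 0], "grip": 1}
    - {"slide": [12, 0, 0], "turn": [0, 0, 0], "grip": 1}
    - {"slide": [16, 0, 0], "turn": [0, 0, 0], "grip": 1}
    - {"slide": [20, 0, 0], "turn": [0, 0, 0], "grip": 1}
    - {"slide": [24, 0, 0], "turn": [0, 0, 0], "grip": 1}
    - {"slide": [28, 0, 0], "turn": [0, 0, 0], "grip": 1}
    - {"slide": [30, 0, 0], "turn": [0, 0, 0], "grip": 1}

```text
clock: 11.78
eef_pos: [0.5189, 0.1414, 0.0706]
ee_rot: [-3.142, -0.0, -0.095]
contact_force: [-3.1, 0.2, 0.5]
grip_width: 0.0004
gripper_force: 1.1
```

Emit:
apply_moves:
  plan:
    - {"slide": [4, 0, 0], "turn": [0, 0, 0], "grip": 1}
    - {"slide": [8, 0, 0], "turn": [0, 0, 0], "grip": 1}
    - {"slide": [12, 0, 0], "turn": [0, 0, 0], "grip": 1}
    - {"slide": [16, 0, 0], "turn": [0, 0, 0], "grip": 1}
    - {"slide": [20, 0, 0], "turn": [0, 0, 0], "grip": 1}
    - {"slide": [23, 0, 0], "turn": [0, 0, 0], "grip": 1}
    - {"slide": [25, 0, 0], "turn": [0, 0, 0], "grip": 1}

```text
clock: 12.65
eef_pos: [0.5437, 0.1391, 0.0706]
ee_rot: [-3.142, 0.0, -0.095]
contact_force: [-1.9, 0.1, 0.9]
grip_width: 0.0006
gripper_force: 0.9
```

Emit:
apply_moves:
  plan:
    - {"slide": [2, 0, 0], "turn": [0, 0, 0], "grip": 1}
    - {"slide": [4, 0, 0], "turn": [0, 0, 0], "grip": 1}
    - {"slide": [6, 0, 0], "turn": [0, 0, 0], "grip": 1}
    - {"slide": [8, 0, 0], "turn": [0, 0, 0], "grip": 1}
    - {"slide": [10, 0, 0], "turn": [0, 0, 0], "grip": 1}
    - {"slide": [12, 0, 0], "turn": [0, 0, 0], "grip": 1}

```text
clock: 13.4
eef_pos: [0.5556, 0.1379, 0.0706]
ee_rot: [-3.142, -0.0, -0.095]
contact_force: [-1.8, 0.8, -0.2]
grip_width: 0.0007
gripper_force: 0.7
```

Emit:
apply_moves:
  plan:
    - {"slide": [1, 0, 0], "turn": [0, 0, 0], "grip": 1}
    - {"slide": [2, 0, 0], "turn": [0, 0, 0], "grip": 1}
    - {"slide": [3, 0, 0], "turn": [0, 0, 0], "grip": 1}

```text
clock: 13.78
eef_pos: [0.5585, 0.1377, 0.0706]
ee_rot: [3.142, 0.0, -0.095]
contact_force: [-1.6, 0.3, -0.6]
grip_width: 0.0002
gripper_force: 0.7
```

Emit:
apply_moves:
  plan:
    - {"slide": [1, 0, 0], "turn": [0, 0, 0], "grip": 1}
    - {"slide": [2, 0, 0], "turn": [0, 0, 0], "grip": 1}

```text
clock: 14.02
eef_pos: [0.5597, 0.1376, 0.0706]
ee_rot: [3.141, 0.002, -0.095]
contact_force: [-6.3, 0.7, 2.1]
grip_width: 0.0006
gripper_force: 3.1
```

Emit:
apply_moves:
  plan:
    - {"slide": [1, 0, 0], "turn": [0, 0, 0], "grip": 1}
    - {"slide": [2, 0, 0], "turn": [0, 0, 0], "grip": 1}

```text
clock: 14.28
eef_pos: [0.5615, 0.1375, 0.0707]
ee_rot: [3.141, 0.002, -0.095]
contact_force: [-6.8, 0.7, 4.4]
grip_width: 0.0005
gripper_force: 3.5
```

Emit:
apply_moves:
  plan:
    - {"slide": [1, 0, 0], "turn": [0, 0, 0], "grip": 1}
    - {"slide": [2, 0, 0], "turn": [0, 0, 0], "grip": 1}

```text
clock: 14.52
eef_pos: [0.5633, 0.1373, 0.0707]
ee_rot: [3.141, 0.003, -0.095]
contact_force: [-7.8, 0.1, 3.3]
grip_width: 0.0001
gripper_force: 3.9
```

Emit:
apply_moves:
  plan:
    - {"slide": [1, 0, 0], "turn": [0, 0, 0], "grip": 1}
    - {"slide": [2, 0, 0], "turn": [0, 0, 0], "grip": 1}

```text
clock: 14.78
eef_pos: [0.5662, 0.137, 0.0707]
ee_rot: [-3.142, 0.001, -0.095]
contact_force: [-3.7, 0.3, 1.7]
grip_width: 0.0002
gripper_force: 2.0
```

Emit:
apply_moves:
  plan:
    - {"slide": [1, 0, 0], "turn": [0, 0, 0], "grip": 1}
    - {"slide": [2, 0, 0], "turn": [0, 0, 0], "grip": 1}

```text
clock: 15.02
eef_pos: [0.5684, 0.1367, 0.0707]
ee_rot: [-3.142, 0.0, -0.095]
contact_force: [-4.1, 0.2, 2.3]
grip_width: 0.0006
gripper_force: 2.1
```

Emit:
apply_moves:
  plan:
    - {"slide": [1, 0, 0], "turn": [0, 0, 0], "grip": 1}
    - {"slide": [2, 0, 0], "turn": [0, 0, 0], "grip": 1}

```text
clock: 15.28
eef_pos: [0.5705, 0.1365, 0.0707]
ee_rot: [-3.142, -0.0, -0.095]
contact_force: [-3.8, 1.4, 2.1]
grip_width: 0.0005
gripper_force: 2.1
```

Emit:
apply_moves:
  plan:
    - {"slide": [1, 0, 0], "turn": [0, 0, 0], "grip": 1}
    - {"slide": [2, 0, 0], "turn": [0, 0, 0], "grip": 1}

```text
clock: 15.52
eef_pos: [0.5728, 0.1363, 0.0707]
ee_rot: [-3.142, -0.001, -0.095]
contact_force: [-1.4, 0.4, 0.9]
grip_width: 0.0002
gripper_force: 1.0
```

Emit:
apply_moves:
  plan:
    - {"slide": [1, 0, 0], "turn": [0, 0, 0], "grip": 1}
    - {"slide": [2, 0, 0], "turn": [0, 0, 0], "grip": 1}

```text
clock: 15.78
eef_pos: [0.5748, 0.136, 0.0706]
ee_rot: [-3.142, -0.001, -0.095]
contact_force: [-0.5, 1.2, -0.3]
grip_width: 0.0
gripper_force: 0.3
```

Emit:
apply_moves:
  plan:
    - {"slide": [1, 0, 0], "turn": [0, 0, 0], "grip": 1}
    - {"slide": [2, 0, 0], "turn": [0, 0, 0], "grip": 1}

```text
clock: 16.02
eef_pos: [0.5765, 0.1359, 0.0706]
ee_rot: [3.142, -0.0, -0.095]
contact_force: [-0.9, -0.5, -1.6]
grip_width: 0.0004
gripper_force: 0.4
```

Emit:
apply_moves:
  plan:
    - {"slide": [1, 0, 0], "turn": [0, 0, 0], "grip": 1}
    - {"slide": [1, 0, 0], "turn": [0, 0, 0], "grip": 1}

```text
clock: 16.27
eef_pos: [0.5774, 0.1359, 0.0706]
ee_rot: [-3.142, 0.0, -0.095]
contact_force: [-0.3, 0.2, -1.1]
grip_width: 0.0004
gripper_force: 0.6
```

Clicked at about x = 0.573, now sliding freely. From here I feel for the pad in 1 mm steps.

Emit:
apply_moves:
  plan:
    - {"slide": [1, 0, 0], "turn": [0, 0, 0], "grip": 1}
    - {"slide": [1, 0, 0], "turn": [0, 0, 0], "grip": 1}

```text
clock: 16.52
eef_pos: [0.5785, 0.1358, 0.0706]
ee_rot: [-3.142, -0.0, -0.095]
contact_force: [-0.5, -0.9, -0.2]
grip_width: 0.0004
gripper_force: 0.5
```

Emit:
apply_moves:
  plan:
    - {"slide": [1, 0, 0], "turn": [0, 0, 0], "grip": 1}
    - {"slide": [1, 0, 0], "turn": [0, 0, 0], "grip": 1}

```text
clock: 16.77
eef_pos: [0.5795, 0.1357, 0.0706]
ee_rot: [-3.142, -0.0, -0.095]
contact_force: [-0.3, 0.1, 0.6]
grip_width: 0.0004
gripper_force: 0.4
```

Emit:
apply_moves:
  plan:
    - {"slide": [1, 0, 0], "turn": [0, 0, 0], "grip": 1}
    - {"slide": [1, 0, 0], "turn": [0, 0, 0], "grip": 1}

```text
clock: 17.02
eef_pos: [0.5805, 0.1356, 0.0707]
ee_rot: [-3.142, -0.0, -0.095]
contact_force: [-0.6, 1.0, -1.1]
grip_width: 0.0003
gripper_force: 0.5
```

Emit:
apply_moves:
  plan:
    - {"slide": [0.7, 0, 0], "turn": [0, 0, 0], "grip": 1}
    - {"slide": [0.7, 0, 0], "turn": [0, 0, 0], "grip": 1}

```text
clock: 17.27
eef_pos: [0.5811, 0.1355, 0.0706]
ee_rot: [-3.142, -0.0, -0.095]
contact_force: [-0.6, 0.8, 0.3]
grip_width: 0.0004
gripper_force: 0.6
```

Emit:
apply_moves:
  plan:
    - {"slide": [0.7, 0, 0], "turn": [0, 0, 0], "grip": 1}
    - {"slide": [0.7, 0, 0], "turn": [0, 0, 0], "grip": 1}

```text
clock: 17.52
eef_pos: [0.5814, 0.1355, 0.0707]
ee_rot: [3.142, 0.001, -0.095]
contact_force: [-4.5, 1.0, 1.8]
grip_width: 0.0004
gripper_force: 2.2
```

Emit:
apply_moves:
  plan:
    - {"slide": [0.7, 0, 0], "turn": [0, 0, 0], "grip": 1}
    - {"slide": [0.7, 0, 0], "turn": [0, 0, 0], "grip": 1}

```text
clock: 17.77
eef_pos: [0.5815, 0.1355, 0.0707]
ee_rot: [3.141, 0.002, -0.095]
contact_force: [-7.2, 0.1, 4.0]
grip_width: 0.0003
gripper_force: 3.8
```

Emit:
apply_moves:
  plan:
    - {"slide": [0.5, 0, 0], "turn": [0, 0, 0], "grip": 1}
    - {"slide": [1, 0, 0], "turn": [0, 0, 0], "grip": 1}
    - {"slide": [1, 0, 0], "turn": [0, 0, 0], "grip": 1}

```text
clock: 18.15
eef_pos: [0.5816, 0.1355, 0.0707]
ee_rot: [3.141, 0.004, -0.095]
contact_force: [-11.6, 0.2, 7.0]
grip_width: 0.0003
gripper_force: 5.9
```

Emit:
apply_moves:
  plan:
    - {"slide": [0.5, 0, 0], "turn": [0, 0, 0], "grip": 1}
    - {"slide": [0.5, 0, 0], "turn": [0, 0, 0], "grip": 1}

```text
clock: 18.4
eef_pos: [0.5816, 0.1355, 0.0707]
ee_rot: [3.141, 0.006, -0.095]
contact_force: [-14.9, 0.0, 8.6]
grip_width: 0.0005
gripper_force: 7.0
```

15 N against the pad, so it is home, 23 mm past first ridge contact as expected. Backing off and lifting clear.

Emit:
apply_moves:
  plan:
    - {"slide": [-2, 0, 0], "turn": [0, 0, 0], "grip": 1}
    - {"slide": [-6, 0, 0], "turn": [0, 0, 0], "grip": 1}
    - {"slide": [-15, 0, 0], "turn": [0, 0, 0], "grip": 1}
    - {"slide": [-20, 0, -20], "turn": [0, 0, 0], "grip": 1}
    - {"slide": [-20, 0, -70], "turn": [0, 0, 0], "grip": 1}
    - {"slide": [-60, 0, -120], "turn": [0, 0, 0], "grip": 1}
    - {"slide": [-100, 0, -140], "turn": [0, 0, 0], "grip": 1}
    - {"slide": [-100, 0, -140], "turn": [0, 0, 0], "grip": 1}

```text
clock: 19.4
eef_pos: [0.483, 0.1452, 0.2127]
ee_rot: [-3.141, -0.004, -0.094]
contact_force: [0.5, -0.6, 0.0]
grip_width: 0.0002
gripper_force: 0.0
```

```bash
python3 - <<'E'
from h import *
c=save('wrist');s=save('scene');st=manip.read_state();print(st['clock'],st['eef_pos'],st['contact_force'])
e=np.zeros((400,800,3),np.uint8);e[:360,:390]=cv2.resize(s['color'][140:260,320:450],None,fx=3,fy=3);e[:400,400:]=c['color'][:,120:520]
cv2.imwrite('pics/p4.png',e)
E
```

```text
19.5 [0.48459496 0.14470066 0.21061188] [0.35121365 0.92557237 0.14220288]
```

View pics/p4.png

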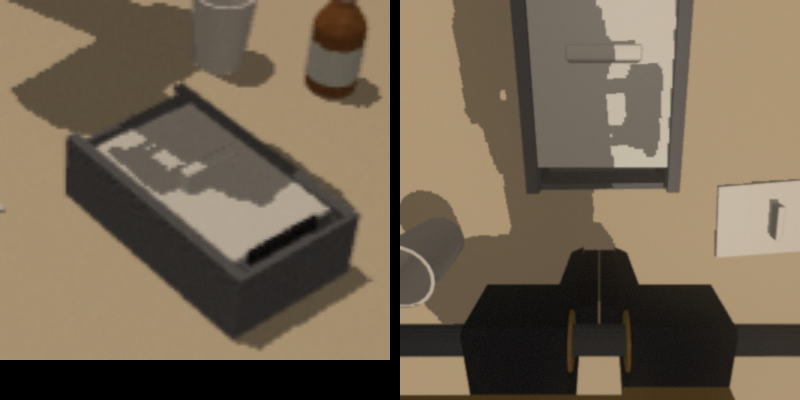

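The lid lies in its grooves with its leading edge against the black pad at about (285,240) in the left panel. The beaker and bottle are where they were.

```bash
python3 -c "
from workcell import manip
print(manip.sign_off())"
```

```text
the job is handed in; nothing more can be done
None
```

I handed the job in after about 19.5 s: the cell stands upright in the front compartment, and the lid clicked over the ridge and was pressed against the end pad at about 15 N. No result came back from the hand-in; the last pictures show the lid against the pad and the beaker and bottle in place. The puck was not looked at again.

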